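# Close up a tilting slide viewer, drop its kickstand and hold it upright

### The job

On the microscopy bench, push the slide tray fully home into the leaning viewer frame, then flip the red kickstand forward over centre until it is down on its stop. Only then draw the frame upright by the bar on its top and finish while still holding it there by that bar, steady and upright, since it tips back if let go. Leave the other things on the bench where they are.

Things in the scene. Friction and masses are not known exactly. Their poses are not given: they have to be found in the camera images.
- stand: Fixed black base (210 x 255 x 14 mm) of the slide viewer, screwed to the bench. Origin: centre of its underside, below the frame's hinge line. Its z is up, its x points away from the robot's side to the back of the viewer (turned by the base's yaw), its y is along the hinge line. All directions below are in these axes.
- hinge (a point): Middle of the frame's hinge line (along the base's y), 40 mm above the bench.
- frame: White tilting frame (190 wide along y, 22 thick, top edge 186 mm from the hinge line; heavy grey lamp housing on its back, 57 mm deep). Origin: middle of the hinge line; its z runs up the frame, its y along the hinge. Lean back (to +x) at rest, as at the start, 0.38 rad, on rubber stops; forward stop 0.09 past upright. About 1.2 kg; unheld it tips back; raising it by the bar takes 3 to 5 N.
- bar (a point): Round steel grip bar on top of the frame, 14 mm diameter, 130 mm long along y, carried on two 12 mm stubs 59 mm either side of its middle, rigid with the frame. The point is its middle, 225 mm from the hinge line, in the frame's mid-plane; 32 mm free between bar and frame top. It moves on a circle about the hinge line.
- tray (a joint): Blue slide tray, carrying four glass slides, running along y in the front of the frame. 0 m = fully home, positive = drawn out to the base's -y side; starts 0.035 to 0.07, travels to 0.08. About 1.5 N friction; it stays where left.
- tray_face (a point): Centre of the outer face of the tray's blue end plate (34 mm along the frame's depth, 60 mm high, 8 mm thick), which faces the base's -y. Push it towards +y. When home it still stands 35 mm outside the side of the frame. With the frame leaning it lies about 165 mm above the bench.
- kickstand (a joint): Red kickstand leg on the frame's +y side, angle relative to the frame. 0 rad = folded up (0.59 rad behind the vertical while the frame rests), positive = swinging up and over forward (to -x); 2.74 = down on its stop, pointing forward and down. Gravity keeps it at either end: past the vertical (0.59, frame at rest) it falls to its stop by itself in about a second; short of it, it falls back.
- kick_hub (a point): Pivot of the kickstand, on the leg's centre line: 100 mm from the hinge line, 140 mm to +y of the frame's middle (45 mm outside the frame's side). Turns about y.
- kick_tip (a point): Middle of the rubber foot (18 mm diameter, 30 mm long along y) at the end of the leg, 150 mm from the hub; the leg is a 12 mm round bar. While folded up it can be pushed from behind with a closed gripper pointing down.
- reagent: Bystander, loose: amber glass bottle, 60 dia x 130 high (mm). Origin: centre of its underside. Leave it alone.
- saline: Bystander, loose: clear bottle with blue cap, 60 dia x 120 high (mm). Origin: centre of its underside. Leave it alone.
- beaker: Bystander, loose: glass beaker, 70 dia x 90 high (mm). Origin: centre of its underside. Leave it alone.
- tipbox: Bystander, loose: orange pipette-tip box, 120 x 80 x 55 high (mm). Origin: centre of its underside. Leave it alone.
- dishes: Bystander, loose: stack of three petri dishes, 90 dia x 42 high, beside the stand below the tray (mm). Origin: centre of its underside. Leave it alone.
- slidebox: Bystander, loose: green slide box, 85 x 140 x 32 high, behind the stand (mm). Origin: centre of its underside. Leave it alone.
- tuberack: Bystander, loose: white rack with four capped tubes, 50 x 110 x 65 high (mm). Origin: centre of its underside. Leave it alone.

How it is judged:
On the way, in this order (a step that is already met when the one before it is completed fails the run):
1. the tray is fully home while the frame still leans back (value of joint tray below 0.003 m and angle between frame's own z axis and vertical above 0.25 rad), for 0.2 s.
2. the kickstand is down on its stop (value of joint kickstand above 2.6 rad and value of joint tray below 0.004 m), for 0.2 s.
At the end, for the whole second after the job is handed in: Tray home (within 4 mm), kickstand down on its stop (beyond 2.6 rad), frame upright within 0.07 rad and still (under 0.1 rad/s), held by the fingers with more than 0.5 N at the top bar (grasp within 75 mm of its middle), held through the last second (all of step 2 and angle between frame's own z axis and vertical below 0.07 rad and angular speed of frame below 0.1 rad/s and contact force between the fingers and frame above 0.5 N and distance between the grasp point and bar below 0.075 m); the arm keeps its last pose, push and grip.
It fails at once if the frame is raised before the kickstand is down (angle between frame's own z axis and vertical below 0.2 rad and value of joint kickstand below 2.5 rad).
It fails at once if a bystander is moved by more than 30 mm or tipped (distance of any of reagent, saline, beaker, tipbox, dishes, slidebox, tuberack from where it was at the start of the episode above 0.03 m or angle between any of reagent, saline, beaker, tipbox, dishes, slidebox, tuberack's own z axis and vertical above 0.5 rad).
It also fails if it takes over 58 s, if anything falls off the work surface, if the arm or the gripper's body presses on something with over 40 N, if the wrist force passes 120 N, or if a joint passes its speed limit or range.

### The arm

A 6-joint arm with a two-finger parallel gripper is mounted at the origin on the work surface. World frame = base frame: x ahead of the robot, y to its left, z up, the work surface at z = 0. Lengths are in m, angles in rad, forces in N, time in s.
With the tool pointing down it reaches from about 0.375 to 0.9 m from the base axis. Payload 3.1 kg.
Tool frame: the origin (TCP) lies at the very end of the fingers, on their centre line; the grasp point (between the pads) lies 19 mm behind it (bot.grasp_offset is the distance from the TCP to the grasp point, in m); z points along the fingers, y is the line along which they close (so a half turn about z gives the same grasp; the last joint's range is limited). The gripper opens to 85 mm and grips with 20 to 120 N. Pads are 22 mm wide; open, the fingers measure 114 mm over their backs; the gripper's body (76 mm by 85 mm) begins 54 mm behind the grasp point. The pads swing forward as they close: fully open they stand 13 mm farther back than shut.
Start: joints at [1.028, 0.527, 1.433, -0, 1.181, -0.178], TCP at [0.223, 0.584, 0.231] pointing down, gripper open.
Joint ranges: [-3.08, 3.08], [-0.75, 2.2], [0.22, 2.44], [-1.43, 4.57], [0, 2.65], [-2.85, 2.85]. Speed limits (rad/s): [2.79, 2.79, 3.14, 3.14, 3.14, 3.14].

### API

Orientations are given as a 3x3 rotation matrix whose columns are the frame's x, y, z axes.
In Python, from cell import bot gives the robot as it stands.
- The arm moves only by the tool jog_arm, never from a script. Its argument "steps" is a list of rows, each a list of 3 entries, a list of its own where there are three numbers: the finger opening in m, from 0 to 0.0854, then the shift along the world's x, y, z in m, then the turn about the world's z in degrees. A call has 1 to 8 rows; each row is the pose to reach, as a shift and turn from the pose commanded when the call began; what a row does not reach only later rows make up. A row lasts 1/12 s, in which the tool goes at most 41.7 mm and 7.16 degrees, less where a joint would pass 70% of its speed; a pose out of reach is approached as far as the arm can. A call with a gripper value outside its range is refused whole. The fingers move at their own pace and stop on an object; "grip_force" is the grip in N (left out, the last holds). Time passes only in rows, so rows that repeat a pose let the fingers close. It gives the time, the measured TCP pose, the force, the opening and the grip force at its end, in the units of the state.
- bot.read_state(): the state, without advancing time (a new reading comes with each control period).
- bot.get_image(name): name is "side" or "top"; returns a dict with "color" (384x512x3 uint8, blue, green, red), "camera_matrix" (3x3 intrinsics, pixels), "pose" (4x4, takes a point from camera to world coordinates). Camera axes: x right, y up, looking along -z (the intrinsics and any distortion apply to the point x, -y, -z); pixel columns grow to the right and rows downward; lengths in m; the calibration is good to about 2 mm. A picture is of the moment at which its call begins. There is no depth.
- bot.close_job(): hands the job in; it is judged then, once.
Trained networks look in a picture, given as the dict that the camera call returned (one of the last four; its "shot" number tells which), for a name from the list of things; names that differ only in an ending like _2 or _b are one class to them, and where a whole thing is asked for, a point or a joint stands for the part that bears it (a point fixed in the world has none). Each returns a list of dicts, best first, with "conf" (0 to 1); they miss things now and then, are a little off and sometimes report something else, mostly with a low value. They report only what shows in the picture. A call takes as long as a camera call.
- bot.boxes_of(picture, label): "position" ([column, row] in pixels, amid what is visible of it).
The state is a dict: "clock": time; "qpos": joint angles; "joint_velocities": joint speeds; "joint_efforts": joint torques, N m; "tool_pos": TCP position; "eef_rot": TCP orientation; "force": force on the tool from outside, world axes, zero at the start; "torque": the same for the moment, N m; "finger_gap": opening from 0.0 (shut) to 1.0 (fully open); "gripper_force": force on a finger pad.
Only numpy, scipy, OpenCV 4.12 (cv2) and the standard library are available. Lean on these libraries where they do the work, as an engineer would, in place of code of your own. Each camera call takes 0.05 s, during which the arm holds its last target. There are 200 camera calls.

## Working session

There is one attempt and no reset: what is moved stays moved. The work goes in short steps, Python scripts to look and compute and a tool call to move; the robot and the scene stay as the last step left them, time stands still between calls to the robot, and variables do not carry over. Pictures are saved under pics/ and viewed, at most 10 in all, crops included, and the job is handed in when it is done.

Besides the shell and the picture viewer there is one more tool, called after "Request:" as name([rows], argument=value, ...), one row to a line, values as JSON. jog_arm: Moves the arm, as the interface text tells. Its arguments: {"type":"object","properties":{"steps":{"type":"array","items":{"type":"array"}},"grip_force":{"type":"number"}},"required":["steps"]}

```bash
mkdir -p pics; cat > h.py <<'E'
from cell import bot
import cv2, numpy as np
def ray(im,uv):
    K=np.array(im["camera_matrix"]);P=np.array(im["pose"])
    d=np.linalg.inv(K)@[uv[0],uv[1],1]
    d=P[:3,:3]@np.array([d[0],-d[1],-d[2]]);return P[:3,3],d/np.linalg.norm(d)
def proj(im,p):
    K=np.array(im["camera_matrix"]);P=np.array(im["pose"])
    c=P[:3,:3].T@(np.array(p)-P[:3,3]);q=K@[c[0],-c[1],-c[2]];return q[:2]/q[2]
def tri(rs):
    A=sum(np.eye(3)-np.outer(d,d) for o,d in rs);b=sum((np.eye(3)-np.outer(d,d))@o for o,d in rs)
    p=np.linalg.solve(A,b);return p,[np.linalg.norm((np.eye(3)-np.outer(d,d))@(p-o)) for o,d in rs]
E
python3 - <<'E'
from h import *
np.set_printoptions(precision=3,suppress=True)
ims={n:bot.get_image(n) for n in("side","top")}
for n,im in ims.items(): cv2.imwrite(f"pics/{n}0.png",im["color"]);print(n,im["camera_matrix"],im["pose"],[k for k in im])
for l in "stand frame bar tray tray_face kickstand kick_hub kick_tip reagent saline beaker tipbox dishes slidebox tuberack hinge".split():
    rs=[];o=[]
    for n,im in ims.items():
        try:b=bot.boxes_of(im,l)
        except Exception as e: b=[];o.append(str(e)[:40])
        o.append((n,[(np.round(x["position"]).tolist(),round(x["conf"],2)) for x in b[:2]]))
        if b: rs.append(ray(im,b[0]["position"]))
    print(l,o,*(tri(rs) if len(rs)==2 else ()))
s=bot.read_state();print(s)
E
```

```text
side [[495.986   0.    257.229]
 [  0.    495.986 195.571]
 [  0.      0.      1.   ]] [[ 0.716  0.382 -0.584 -0.403]
 [-0.698  0.389 -0.601 -0.961]
 [-0.003  0.838  0.545  1.019]
 [ 0.     0.     0.     1.   ]] ['color', 'camera_matrix', 'pose', 'shot']
top [[355.946   0.    254.376]
 [  0.    355.946 195.469]
 [  0.      0.      1.   ]] [[ 0.001  0.993 -0.115  0.359]
 [-1.    -0.002 -0.023 -0.04 ]
 [-0.023  0.115  0.993  1.368]
 [ 0.     0.     0.     1.   ]] ['color', 'camera_matrix', 'pose', 'shot']
stand [('side', [([274.0, 218.0], 0.84)]), ('top', [([256.0, 184.0], 0.75)])] [ 0.563 -0.025  0.054] [np.float64(0.014027934913566272), np.float64(0.014027934913566216)]
frame [('side', [([276.0, 201.0], 0.63)]), ('top', [([261.0, 178.0], 0.63), ([264.0, 142.0], 0.5)])] [ 0.569 -0.038  0.124] [np.float64(0.0070732403854376165), np.float64(0.007073240385437677)]
bar [('side', [([274.0, 200.0], 0.7), ([132.0, 200.0], 0.56)]), ('top', [([261.0, 174.0], 0.73)])] [ 0.577 -0.033  0.124] [np.float64(0.001581854119270824), np.float64(0.0015818541192707967)]
tray [('side', [([284.0, 204.0], 0.
[... 1888 characters left out ...]
inge [('side', [([273.0, 214.0], 0.68)]), ('top', [([261.0, 183.0], 0.79)])] [ 0.559 -0.036  0.075] [np.float64(0.005566435927953306), np.float64(0.005566435927953294)]
{'clock': 1.7, 'qpos': array([ 1.028,  0.527,  1.433,  0.   ,  1.181, -0.178]), 'joint_velocities': array([-0.001,  0.002,  0.   ,  0.001,  0.001, -0.001]), 'joint_efforts': array([  0.001, -44.232, -17.841,  -0.   ,   0.001,   0.   ]), 'tool_pos': array([0.223, 0.584, 0.231]), 'eef_rot': array([[-0.934,  0.357,  0.   ],
       [ 0.357,  0.934,  0.   ],
       [ 0.   ,  0.   , -1.   ]]), 'force': array([ 0.818, -0.037, -0.554]), 'torque': array([ 0.009, -0.011,  0.007]), 'gripper_force': 0.0, 'finger_gap': 0.9996824116176051}
```

View pics/side0.png

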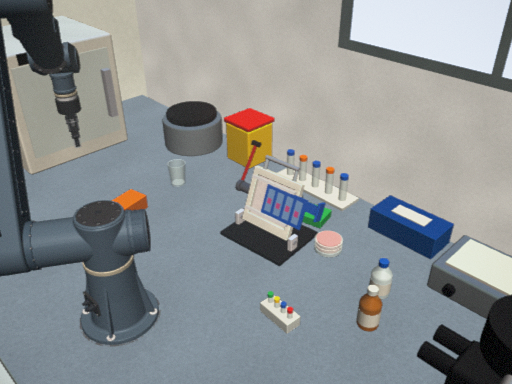

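View pics/top0.png

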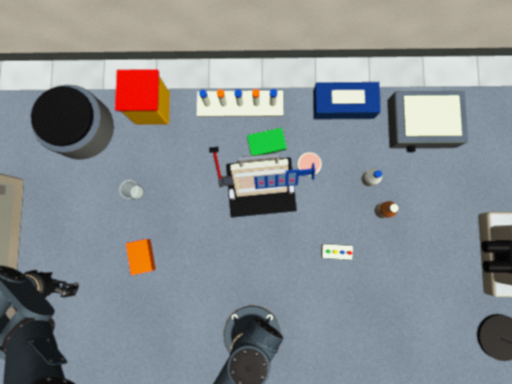

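The side view shows the leaning frame around (275,200), the kickstand up at (256,145), and the tray end plate at about (314,211). In the top view the kickstand foot is at (213,150), the tray plate at (313,171) and the bar at about (262,157). I'll enlarge these areas for accurate pixels.

```bash
python3 - <<'E'
import cv2,numpy as np
a=cv2.imread("pics/side0.png")[130:265,215:335];b=cv2.imread("pics/top0.png")[135:225,200:330]
def g(c,s,x0,y0):
    c=cv2.resize(c,None,fx=s,fy=s,interpolation=cv2.INTER_CUBIC)
    for x in range(0,c.shape[1],10*s):cv2.line(c,(x,0),(x,6),(0,255,255),1);cv2.putText(c,str(x0+x//s),(x,16),0,.35,(0,255,255),1)
    for y in range(0,c.shape[0],10*s):cv2.line(c,(0,y),(6,y),(0,255,255),1);cv2.putText(c,str(y0+y//s),(8,y+4),0,.35,(0,255,255),1)
    return c
cv2.imwrite("pics/s1.png",g(a,4,215,130)[:600]);cv2.imwrite("pics/t1.png",g(b,6,200,135))
E
```

```text
(no output)
```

View pics/s1.png

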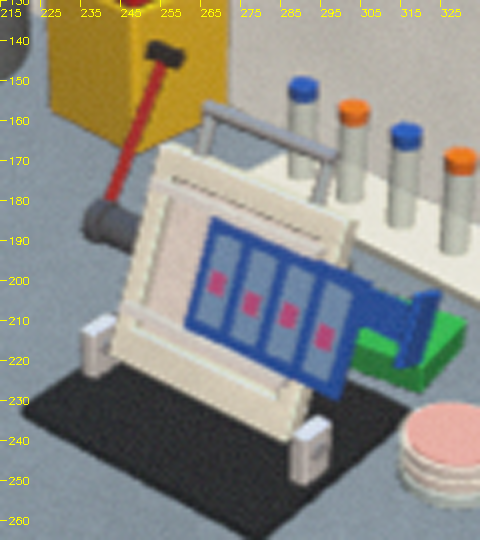

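View pics/t1.png

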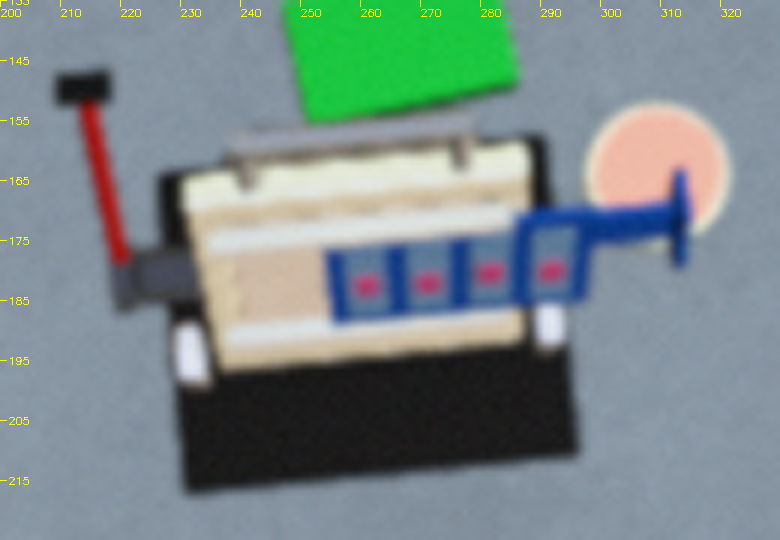

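```bash
cat > fit.py <<'E'
from h import *
from scipy.optimize import least_squares
np.set_printoptions(precision=4,suppress=True)
ims={n:bot.get_image(n) for n in("side","top")}
L=.38
def W(p,bp):  # base -> world
    x,y,a=p[:3];c,s=np.cos(a),np.sin(a)
    return np.array([x+c*bp[0]-s*bp[1],y+s*bp[0]+c*bp[1],bp[2]])
def F(f,L=L): # frame -> base
    return np.array([f[0]*np.cos(L)+f[2]*np.sin(L),f[1],.04-f[0]*np.sin(L)+f[2]*np.cos(L)])
hub=F([0,.14,.1]); tip=hub+.15*np.array([np.sin(.59),0,np.cos(.59)])
obs=[("side",(256.2,143.5),lambda p:tip),("top",(213.8,149.7),lambda p:tip)]
obs+=[("side",(267,156.5),lambda p:F([0,.065,.225])),("side",(299.2,169.2),lambda p:F([0,-.065,.225])),
("top",(238.5,158.3),lambda p:F([0,.065,.225])),("top",(279,155.7),lambda p:F([0,-.065,.225])),
("side",(220.5,232.7),lambda p:[-.105,.1275,.014]),("side",(280.5,264.5),lambda p:[-.105,-.1275,.007]),("side",(318,232.5),lambda p:[.105,-.1275,.012]),
("top",(231,217),lambda p:[-.105,.1275,.01]),("top",(296.3,210.5),lambda p:[-.105,-.1275,.01]),
("side",(320.5,212.5),lambda p:F([p[3],p[4],p[5]])),("top",(313.5,171.2),lambda p:F([p[3],p[4],p[5]]))]
f=lambda p:np.concatenate([proj(ims[n],W(p,g(p)))-uv for n,uv,g in obs])
r=least_squares(f,[.57,-.03,.08,0,-.18,.12],loss="soft_l1")
p=r.x
if __name__=="__main__":
    print(p);print(f(p).reshape(-1,2))
    print("tip",W(p,tip),"hub",W(p,hub),"bar",W(p,F([0,0,.225])),"barUp",W(p,F([0,0,.225],0)),"face",W(p,F(p[3:6])),"facehome",W(p,F([p[3],-.13,p[5]])))
E
python3 fit.py
```

```text
[ 0.5383 -0.0385  0.1328 -0.0251 -0.1818  0.1207]
[[-0.1247 -1.2407]
 [-0.0389 -1.3431]
 [ 0.1455 -1.3421]
 [ 1.1976 -1.8351]
 [ 0.1358 -1.2242]
 [-0.1881 -4.0614]
 [-3.1474  0.66  ]
 [-1.0899  1.8056]
 [-1.6083 -0.2994]
 [ 1.8419  4.2049]
 [ 2.859   1.8211]
 [-0.6514  0.1138]
 [ 0.4701 -0.5263]]
tip [0.6393 0.1162 0.2575] hub [0.5565 0.1052 0.1329] bar [ 0.621  -0.0274  0.2489] barUp [ 0.5383 -0.0385  0.265 ] face [ 0.5836 -0.2158  0.1614] facehome [ 0.5768 -0.1645  0.1614]
```

```bash
sed -i 's/("top",(279,155.7)/("top",(279,154.5)/; s/("top",(231,217),lambda p:\[-.105,.1275,.01\])/("top",(231,217),lambda p:[-.105,.1275,.012]),("top",(226.7,164.2),lambda p:[.105,.1275,.014]),("top",(290.8,157.8),lambda p:[.105,-.1275,.014])/; s/W(p,g(p)))-uv/W(p,g(p)))-uv+.4/' fit.py; python3 fit.py
```

```text
[ 0.5407 -0.0365  0.1318 -0.0264 -0.1818  0.1204]
[[ 0.4246 -1.2673]
 [-0.2246 -1.7239]
 [ 0.6596 -1.4002]
 [ 1.6375 -1.9177]
 [-0.0637 -1.5814]
 [-0.3943 -3.1791]
 [-2.5858  0.4585]
 [-0.6748  1.5365]
 [-1.1999 -0.4377]
 [ 1.6445  3.9191]
 [-0.7783  2.8728]
 [ 0.4272  0.5099]
 [ 2.6983  1.6252]
 [-0.4923  0.0918]
 [ 0.3662 -0.4064]]
tip [0.6418 0.1182 0.2575] hub [0.5591 0.1072 0.1329] bar [ 0.6234 -0.0255  0.2489] barUp [ 0.5407 -0.0365  0.265 ] face [ 0.5846 -0.2141  0.1616] facehome [ 0.5778 -0.1627  0.1616]
```

```bash
cat > t.py <<'E'
from fit import *
for n,a,b in [("tip",(256.2,143.5),(213.8,149.7)),("barL",(267,156.5),(238.5,158.3)),("barR",(299.2,169.2),(279,154.5)),("face",(320.5,212.5),(313.5,171.2)),("hubend",(241,186),(221,181.5)),("dish",(329.5,236),(309.8,162.5))]:
    print(n,*tri([ray(ims["side"],np.array(a)-.4),ray(ims["top"],np.array(b)-.4)]))
for uv in [(231,217),(296.3,210.5),(226.7,164.2),(290.8,157.8)]:
    o,d=ray(ims["top"],np.array(uv)-.4);print("top",o+d*(.014-o[2])/d[2])
for uv in [(220.5,232.7),(280.5,264.5),(318,232.5)]:
    o,d=ray(ims["side"],np.array(uv)-.4);print("side",o+d*(.014-o[2])/d[2])
E
python3 t.py
```

```text
tip [0.6376 0.1172 0.2545] [np.float64(0.0009007347524567518), np.float64(0.0009007347524568804)]
barL [0.6109 0.0386 0.2453] [np.float64(0.000484014654099587), np.float64(0.0004840146540996563)]
barR [ 0.6224 -0.0914  0.2465] [np.float64(0.00028656820920714646), np.float64(0.0002865682092070847)]
face [ 0.5844 -0.214   0.1616] [np.float64(0.0016739978728358743), np.float64(0.0016739978728358689)]
hubend [0.555  0.1079 0.1258] [np.float64(0.001377957527122849), np.float64(0.0013779575271226589)]
dish [ 0.639  -0.2169  0.0448] [np.float64(0.0009442979259069285), np.float64(0.0009442979259068865)]
top [0.4347 0.0824 0.014 ]
top [ 0.4593 -0.1661  0.014 ]
top [0.6394 0.1008 0.014 ]
top [ 0.6636 -0.1474  0.014 ]
side [0.4277 0.072  0.014 ]
side [ 0.4541 -0.1786  0.014 ]
side [ 0.6604 -0.155   0.014 ]
```

Request:
jog_arm([
  [0,[0.01,-0.01,0.03],-7],
  [0,[0.02,-0.03,0.06],-14],
  [0,[0.04,-0.06,0.08],-21],
  [0,[0.05,-0.1,0.1],-28],
  [0,[0.07,-0.13,0.12],-35],
  [0,[0.09,-0.17,0.13],-42],
  [0,[0.1,-0.21,0.13],-49],
  [0,[0.12,-0.25,0.13],-56],
], grip_force=40)

```text
clock: 2.67
tool_pos: [0.3387, 0.3411, 0.3626]
eef_rot: [[-0.222, 0.975, 0.002], [0.975, 0.222, 0.001], [0.001, 0.002, -1.0]]
force: [1.4, -0.9, -0.5]
finger_gap: 0.001
gripper_force: 0.0
```

Request:
jog_arm([
  [0,[0.02,-0.035,0],-5],
  [0,[0.03,-0.07,0],-8],
  [0,[0.05,-0.11,0],-8],
  [0,[0.06,-0.145,0],-8],
  [0,[0.08,-0.18,0],-8],
  [0,[0.1,-0.22,0],-8],
  [0,[0.11,-0.25,0],-8],
  [0,[0.12,-0.29,0],-8],
])

```text
clock: 3.33
tool_pos: [0.4595, 0.0513, 0.3615]
eef_rot: [[-0.089, 0.996, 0.001], [0.996, 0.089, 0.001], [0.001, 0.001, -1.0]]
force: [2.3, 0.0, -0.8]
finger_gap: -0.001
gripper_force: 0.0
```

Request:
jog_arm([
  [0,[0.02,-0.035,0],0],
  [0,[0.03,-0.07,0],0],
  [0,[0.05,-0.11,0],0],
  [0,[0.06,-0.145,0],0],
  [0,[0.08,-0.18,0],0],
  [0,[0.1,-0.22,0],0],
  [0,[0.11,-0.25,0],0],
  [0,[0.12,-0.3,0],0],
])

```text
clock: 4.0
tool_pos: [0.5779, -0.2391, 0.3611]
eef_rot: [[-0.09, 0.996, 0.0], [0.996, 0.09, 0.001], [0.001, 0.001, -1.0]]
force: [0.8, 0.3, 0.2]
finger_gap: -0.002
gripper_force: 0.0
```

Request:
jog_arm([
  [0,[0,0,-0.04],0],
  [0,[0,0,-0.08],0],
  [0,[0,0,-0.12],0],
  [0,[0,0,-0.16],0],
  [0,[0,0,-0.19],0],
  [0,[0,0,-0.21],0],
  [0,[0,0,-0.21],0],
  [0,[0,0,-0.21],0],
])

```text
clock: 4.67
tool_pos: [0.5765, -0.2379, 0.1504]
eef_rot: [[-0.089, 0.996, -0.002], [0.996, 0.089, 0.001], [0.002, -0.002, -1.0]]
force: [-0.4, -0.3, 0.6]
finger_gap: -0.003
gripper_force: 0.0
```

Request:
jog_arm([
  [0,[0,0.01,0],0],
  [0,[0,0.02,0],0],
  [0,[-0.001,0.03,0],0],
  [0,[-0.002,0.038,0],0],
  [0,[-0.003,0.046,0],0],
  [0,[-0.004,0.054,0],0],
  [0,[-0.005,0.06,0],0],
  [0,[-0.005,0.06,0],0],
])

```text
clock: 5.33
tool_pos: [0.5713, -0.1762, 0.1514]
eef_rot: [[-0.09, 0.996, -0.001], [0.996, 0.09, 0.001], [0.001, -0.001, -1.0]]
force: [-0.8, 0.2, 0.3]
finger_gap: -0.003
gripper_force: 0.0
```

Request:
jog_arm([
  [0,[0,0.002,0],0],
  [0,[0,0.004,0],0],
  [0,[0,0.005,0],0],
  [0,[0,0.006,0],0],
  [0,[0,0.007,0],0],
  [0,[0,0.008,0],0],
])

```text
clock: 5.83
tool_pos: [0.5719, -0.1748, 0.1513]
eef_rot: [[-0.09, 0.996, -0.0], [0.996, 0.09, -0.008], [-0.007, -0.001, -1.0]]
force: [-4.1, -15.0, -1.3]
finger_gap: -0.0
gripper_force: 0.0
```

```bash
cat > snap.py <<'E'
from h import *
import sys
def g(c,s,x0,y0):
    c=cv2.resize(c,None,fx=s,fy=s,interpolation=cv2.INTER_CUBIC)
    for x in range(0,c.shape[1],10*s):cv2.putText(c,str(x0+x//s),(x,12),0,.35,(0,255,255),1)
    for y in range(0,c.shape[0],10*s):cv2.putText(c,str(y0+y//s),(0,y+4),0,.35,(0,255,255),1)
    return c
a=bot.get_image("side")["color"][130:265,220:325];b=bot.get_image("top")["color"][135:225,205:325]
A=g(a,4,220,130);B=g(b,3,205,135);B=cv2.copyMakeBorder(B,0,540-270,0,0,cv2.BORDER_CONSTANT)
cv2.imwrite(sys.argv[1],np.hstack([A,B]))
print(bot.read_state()["force"])
E
python3 snap.py pics/c1.png
```

```text
[ -2.66057047 -11.80288478  -1.4648308 ]
```

View pics/c1.png

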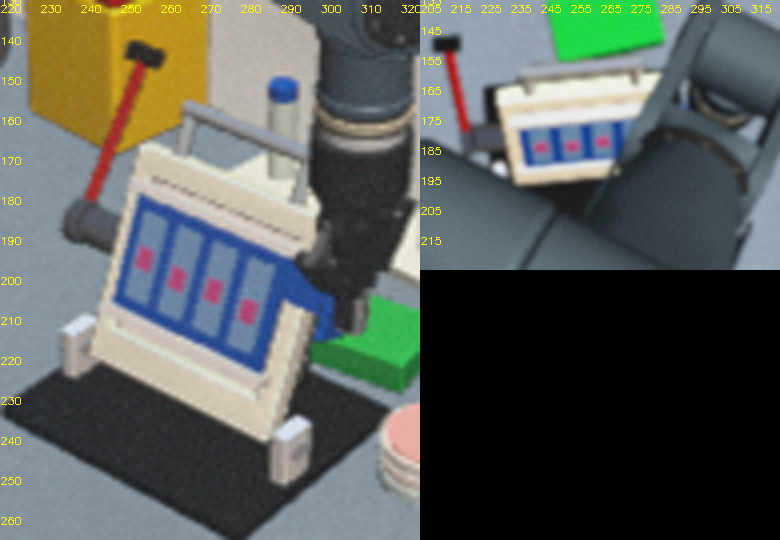

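Request:
jog_arm([
  [0,[0,-0.03,0],0],
  [0,[0,-0.04,0.02],0],
  [0,[0,-0.04,0.06],0],
  [0,[0,-0.04,0.1],0],
  [0,[0,-0.04,0.14],0],
  [0,[0,-0.04,0.18],0],
  [0,[0,-0.04,0.22],0],
  [0,[0,-0.04,0.25],0],
])

```text
clock: 6.6
tool_pos: [0.5722, -0.2103, 0.4049]
eef_rot: [[-0.088, 0.996, 0.003], [0.996, 0.088, -0.001], [-0.001, 0.003, -1.0]]
force: [1.3, -0.9, 0.6]
finger_gap: 0.002
gripper_force: 0.0
```

```bash
python3 - <<'E'
from h import *
im=bot.get_image("side");im2=bot.get_image("top")
m=cv2.inRange(cv2.cvtColor(im["color"],cv2.COLOR_BGR2HSV),(105,120,60),(125,255,255))
m[:,:240]=0;m[:,325:]=0;m[:170]=0;m[240:]=0
n,l,st,c=cv2.connectedComponentsWithStats(m);print(st[1:],c[1:])
R=(np.array([np.cos(.095),np.sin(.095)]),np.array([-np.sin(.095),np.cos(.095)]))
f=np.array([.5844,-.214,.1616])
for q in (0.04,.045,.05,.055): 
    p=f.copy();p[:2]+=q*R[1];print(q,p,proj(im,p),proj(im2,p))
crop=im["color"][160:240,230:330];cv2.imwrite("pics/c2.png",np.vstack([cv2.resize(crop,None,fx=4,fy=4),cv2.resize(im2["color"][140:205,230:330],None,fx=4,fy=4)]))
print(bot.read_state()["tool_pos"])
E
```

```text
[[249 179  61  44 765]] [[278.96339869 201.53986928]]
0.04 [ 0.58060571 -0.17418036  0.1616    ] [308.66726945 207.37655999] [301.80969372 171.5776987 ]
0.045 [ 0.58013143 -0.16920291  0.1616    ] [307.32887308 206.78219615] [300.35577978 171.71888955]
0.05 [ 0.57965714 -0.16422546  0.1616    ] [305.99525505 206.18995431] [298.90200954 171.86006644]
0.055 [ 0.57918286 -0.159248    0.1616    ] [304.66638981 205.59982313] [297.44838297 172.00122938]
[ 0.5742531  -0.21141991  0.4081825 ]
```

View pics/c2.png

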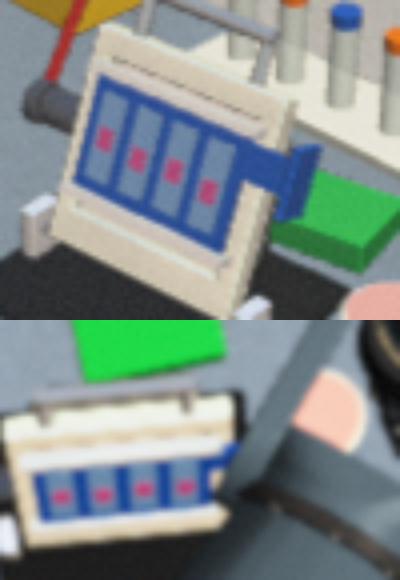

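The tray sits centred in the frame and its plate is at (306,206), which matches the stop I felt. Next is the kickstand.

Request:
jog_arm([
  [0,[0.014,0.037,0],0],
  [0,[0.028,0.074,0],0],
  [0,[0.042,0.11,0],0],
  [0,[0.056,0.148,0],0],
  [0,[0.07,0.185,0],0],
  [0,[0.084,0.222,0],0],
  [0,[0.098,0.26,0],0],
  [0,[0.11,0.296,0],0],
])

```text
clock: 7.37
tool_pos: [0.6819, 0.088, 0.3993]
eef_rot: [[-0.089, 0.996, -0.003], [0.996, 0.089, 0.001], [0.001, -0.003, -1.0]]
force: [0.7, -0.2, 0.7]
finger_gap: -0.003
gripper_force: 0.0
```

Request:
jog_arm([
  [0,[0.015,0.034,0],0],
  [0,[0.02,0.034,-0.03],0],
  [0,[0.02,0.034,-0.07],0],
  [0,[0.02,0.034,-0.11],0],
  [0,[0.02,0.034,-0.15],0],
  [0,[0.02,0.034,-0.165],0],
  [0,[0.02,0.034,-0.165],0],
])

```text
clock: 7.95
tool_pos: [0.6973, 0.1198, 0.228]
eef_rot: [[-0.089, 0.996, -0.016], [0.996, 0.089, 0.0], [0.002, -0.016, -1.0]]
force: [-0.6, 0.1, -0.4]
finger_gap: -0.001
gripper_force: 0.0
```

Request:
jog_arm([
  [0,[-0.02,-0.002,0],0],
  [0,[-0.04,-0.004,0],0],
  [0,[-0.06,-0.006,0.0],0],
  [0,[-0.08,-0.008,0.005],0],
  [0,[-0.1,-0.01,0.01],0],
  [0,[-0.12,-0.011,0.01],0],
  [0,[-0.14,-0.013,0.01],0],
  [0,[-0.15,-0.014,0.01],0],
])

```text
clock: 8.62
tool_pos: [0.5511, 0.1057, 0.2486]
eef_rot: [[-0.089, 0.996, 0.003], [0.996, 0.089, 0.0], [-0.0, 0.003, -1.0]]
force: [-0.4, -0.2, 1.1]
finger_gap: 0.003
gripper_force: 0.7
```

Request:
jog_arm([
  [0,[-0.015,-0.001,0],0],
  [0,[-0.03,-0.003,0],0],
  [0,[-0.03,-0.003,0.03],0],
  [0,[-0.03,-0.003,0.07],0],
  [0,[-0.03,-0.003,0.11],0],
  [0,[-0.03,-0.003,0.15],0],
  [0,[-0.03,-0.003,0.15],0],
  [0,[-0.03,-0.003,0.15],0],
])

```text
clock: 9.28
tool_pos: [0.5237, 0.1028, 0.3998]
eef_rot: [[-0.089, 0.996, 0.008], [0.996, 0.089, 0.0], [-0.001, 0.008, -1.0]]
force: [-0.3, -0.7, -0.3]
finger_gap: 0.002
gripper_force: 0.0
```

Request:
jog_arm([
  [0.06,[0.03,-0.03,0],0],
  [0.06,[0.06,-0.06,0],0],
  [0.06,[0.08,-0.08,0],0],
  [0.06,[0.08,-0.11,0],0],
  [0.06,[0.08,-0.12,0],0],
  [0.06,[0.08,-0.12,0],0],
  [0.06,[0.08,-0.12,0],0],
  [0.06,[0.08,-0.12,0],0],
])

```text
clock: 9.95
tool_pos: [0.6012, -0.0159, 0.3957]
eef_rot: [[-0.09, 0.996, -0.001], [0.996, 0.09, 0.001], [0.001, -0.001, -1.0]]
force: [-0.8, -0.4, 0.2]
finger_gap: 0.701
gripper_force: 0.0
```

```bash
python3 snap.py pics/c3.png; python3 -c "
from cell import bot
print(bot.read_state()['tool_pos'],bot.read_state()['finger_gap'])"
```

```text
[-0.20708273  0.44100981  0.77538143]
[ 0.60146562 -0.01560994  0.39632984] 0.7025111675848107
```

View pics/c3.png

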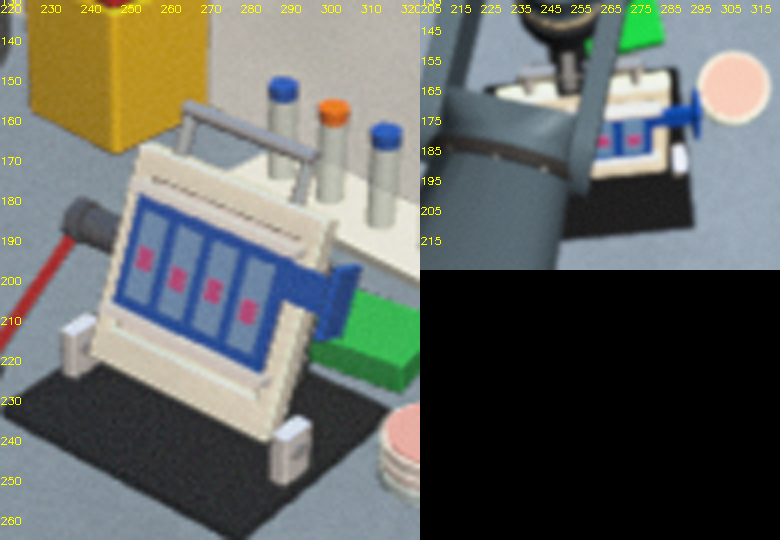

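The kickstand leg now points forward and down, from the hub at (236,186) past (220,218). Next I grasp the bar.

Request:
jog_arm([
  [0.06,[0.014,-0.01,-0.03],0],
  [0.06,[0.014,-0.01,-0.07],0],
  [0.06,[0.014,-0.01,-0.11],0],
  [0.06,[0.014,-0.01,-0.14],0],
  [0.06,[0.014,-0.01,-0.16],0],
  [0.06,[0.014,-0.01,-0.169],0],
  [0.06,[0.014,-0.01,-0.169],0],
  [0.06,[0.014,-0.01,-0.169],0],
])

```text
clock: 10.72
tool_pos: [0.6166, -0.0266, 0.2281]
eef_rot: [[-0.09, 0.996, 0.001], [0.996, 0.09, -0.0], [-0.0, 0.001, -1.0]]
force: [0.1, -0.0, 0.6]
finger_gap: 0.702
gripper_force: 0.0
```

Request:
jog_arm([
  [0.03,[0,0,0],0],
  [0.02,[0,0,0],0],
  [0.01,[0,0,0],0],
  [0,[0,0,0],0],
  [0,[0,0,0],0],
  [0,[0,0,0],0],
  [0,[0,0,0],0],
  [0,[0,0,0],0],
], grip_force=30)

```text
clock: 11.38
tool_pos: [0.6126, -0.0276, 0.2287]
eef_rot: [[-0.09, 0.996, -0.007], [0.996, 0.09, -0.001], [-0.0, -0.007, -1.0]]
force: [-8.3, -1.6, 8.2]
finger_gap: 0.149
gripper_force: 29.3
```

Request:
jog_arm([
  [0,[-0.004,0,0.002],0],
  [0,[-0.009,-0.001,0.004],0],
  [0,[-0.014,-0.001,0.006],0],
  [0,[-0.02,-0.001,0.008],0],
  [0,[-0.025,-0.002,0.009],0],
  [0,[-0.03,-0.003,0.011],0],
  [0,[-0.036,-0.003,0.012],0],
  [0,[-0.036,-0.003,0.012],0],
], grip_force=40)

```text
clock: 12.05
tool_pos: [0.5794, -0.0308, 0.24]
eef_rot: [[-0.089, 0.996, 0.001], [0.996, 0.089, -0.001], [-0.001, 0.001, -1.0]]
force: [2.3, -3.4, -5.3]
finger_gap: 0.147
gripper_force: 39.3
```

Request:
jog_arm([
  [0,[-0.008,-0.001,0.002],0],
  [0,[-0.016,-0.001,0.003],0],
  [0,[-0.024,-0.002,0.004],0],
  [0,[-0.032,-0.003,0.005],0],
  [0,[-0.039,-0.004,0.006],0],
  [0,[-0.045,-0.004,0.006],0],
  [0,[-0.05,-0.004,0.006],0],
  [0,[-0.05,-0.004,0.006],0],
])

```text
clock: 12.72
tool_pos: [0.5301, -0.0356, 0.247]
eef_rot: [[-0.089, 0.996, 0.003], [0.996, 0.089, -0.003], [-0.004, 0.003, -1.0]]
force: [2.6, -6.2, 2.8]
finger_gap: 0.146
gripper_force: 39.6
```

```bash
python3 - <<'E'
from h import *
a=bot.get_image("side");b=bot.get_image("top")
A=cv2.resize(a["color"][130:270,195:325],None,fx=4,fy=4,interpolation=2);B=cv2.resize(b["color"][140:220,195:315],None,fx=3,fy=3)
B=cv2.copyMakeBorder(B,0,A.shape[0]-B.shape[0],0,0,0)[:, :800-A.shape[1]]
cv2.imwrite("pics/c4.png",np.hstack([A,B]))
s=bot.read_state();print(s["force"],s["tool_pos"],s["finger_gap"],s["clock"])
E
```

```text
[ 3.22198523 -5.49588638  3.28696824] [ 0.53072062 -0.03555027  0.24698289] 0.14818123599587135 12.8167
```

View pics/c4.png

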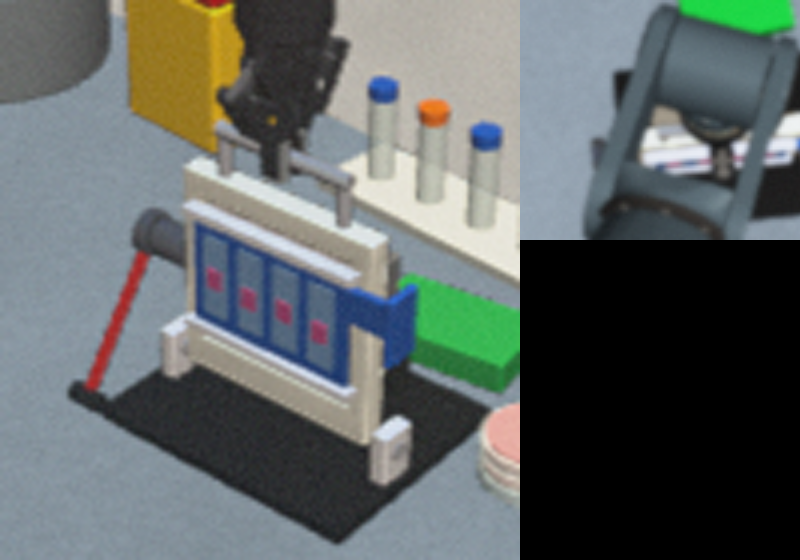

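```bash
python3 - <<'E'
from h import *
im=bot.get_image("side");a=.093
X=np.array([np.cos(a),np.sin(a),0]);Y=np.array([-np.sin(a),np.cos(a),0]);h=np.array([.53,-.035,0])
def hit(uv):
    o,d=ray(im,np.array(uv)-.4);t=(-.095-(o-h)@Y)/(d@Y);p=o+t*d;return np.array([(p-h)@X,p[2]])
t=hit((195+385/4,130+246/4));b=hit((195+362/4,130+441/4))
print(t,b,"lean",np.arctan2(*(t-b)))
for k in range(6): s=bot.get_image("side")
s=bot.read_state();print(s["force"],s["tool_pos"],s["gripper_force"])
E
```

```text
[0.00816682 0.21500406] [-0.01216263  0.04123328] lean 0.1164606905039003
[ 3.03558186 -5.09410758  2.84789443] [ 0.53096027 -0.03550644  0.24698283] 39.63428735733032
```

Request:
jog_arm([
  [0,[-0.004,0,0],0],
  [0,[-0.008,-0.001,0],0],
  [0,[-0.012,-0.001,0],0],
  [0,[-0.012,-0.001,0],0],
])

```text
clock: 13.5
tool_pos: [0.5186, -0.0367, 0.2469]
eef_rot: [[-0.089, 0.996, 0.004], [0.996, 0.089, -0.004], [-0.004, 0.004, -1.0]]
force: [3.9, -6.0, 3.0]
finger_gap: 0.15
gripper_force: 39.3
```

Request:
jog_arm([
  [0,[-0.003,0,0],0],
  [0,[-0.006,-0.001,-0.001],0],
  [0,[-0.006,-0.001,-0.001],0],
  [0,[-0.006,-0.001,-0.001],0],
])

```text
clock: 13.83
tool_pos: [0.5132, -0.0372, 0.2468]
eef_rot: [[-0.089, 0.996, 0.005], [0.996, 0.089, -0.003], [-0.003, 0.005, -1.0]]
force: [2.1, -4.0, 7.6]
finger_gap: 0.144
gripper_force: 39.7
```

Request:
jog_arm([
  [0,[-0.003,0,0],0],
  [0,[-0.006,0,-0.001],0],
  [0,[-0.006,0,-0.001],0],
  [0,[-0.006,0,-0.001],0],
])

```text
clock: 14.17
tool_pos: [0.5095, -0.0375, 0.2462]
eef_rot: [[-0.089, 0.996, 0.01], [0.996, 0.089, -0.003], [-0.004, 0.01, -1.0]]
force: [6.0, -3.2, 6.1]
finger_gap: 0.147
gripper_force: 41.1
```

Request:
jog_arm([
  [0,[-0.002,0,0],0],
  [0,[-0.004,0,0],0],
  [0,[-0.004,0,0],0],
  [0,[-0.004,0,0],0],
])

```text
clock: 14.5
tool_pos: [0.5096, -0.0376, 0.2463]
eef_rot: [[-0.088, 0.996, 0.019], [0.996, 0.088, -0.003], [-0.005, 0.019, -1.0]]
force: [15.2, -1.8, -0.8]
finger_gap: 0.144
gripper_force: 40.6
```

The forward stop is at x = 0.510, so upright is at x ≈ 0.530, which agrees with my first estimate. I'm going back there.

Request:
jog_arm([
  [0,[0.006,0,0],0],
  [0,[0.012,0.001,0.001],0],
  [0,[0.018,0.002,0.002],0],
  [0,[0.023,0.002,0.002],0],
  [0,[0.028,0.002,0.002],0],
  [0,[0.028,0.002,0.002],0],
  [0,[0.028,0.002,0.002],0],
  [0,[0.028,0.002,0.002],0],
])

```text
clock: 15.17
tool_pos: [0.53, -0.0354, 0.2469]
eef_rot: [[-0.089, 0.996, 0.001], [0.996, 0.089, -0.003], [-0.003, 0.001, -1.0]]
force: [1.1, -5.2, 5.9]
finger_gap: 0.147
gripper_force: 41.9
```

Request:
jog_arm([
  [0,[0,0,0],0],
  [0,[0,0,0],0],
  [0,[0,0,0],0],
  [0,[0,0,0],0],
  [0,[0,0,0],0],
  [0,[0,0,0],0],
  [0,[0,0,0],0],
  [0,[0,0,0],0],
])

```text
clock: 15.83
tool_pos: [0.5299, -0.0354, 0.2469]
eef_rot: [[-0.089, 0.996, 0.001], [0.996, 0.089, -0.003], [-0.003, 0.001, -1.0]]
force: [1.7, -6.1, 6.1]
finger_gap: 0.147
gripper_force: 41.9
```

```bash
python3 -c "
from cell import bot
print(bot.close_job())"
```

```text
the job is handed in; nothing more can be done
None
```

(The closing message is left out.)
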